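# Finish the cedar stack in the freshener drum and hold its lid half-locked

### The arm

A 6-joint arm with a two-finger parallel gripper is mounted at the origin on the work surface. World frame = base frame: x ahead of the robot, y to its left, z up, the work surface at z = 0. Lengths are in m, angles in degrees, forces in N, time in s.
With the tool pointing down it reaches from about 0.4 to 0.825 m from the base axis. Payload 7 kg.
Tool frame: the origin (TCP) lies on the centre line of the jaws, within the pads' length; the fingertips stand 19 mm ahead of it and the grasp point (between the pads) is the TCP (r.tip_extent is the distance from the TCP to the fingertips, in m); z points along the fingers, y is the line along which they close (so a half turn about z gives the same grasp; the last joint's range is limited). The gripper opens to 88 mm and grips with 3 to 60 N. Pads are 19 mm wide; open, the fingers measure 130 mm over their backs; the gripper's body (78 mm by 193 mm) begins 47 mm behind the grasp point.
Start: joints at [87.611, 20.546, 0.682, 0, -70.136, -16.507], TCP at [0.219, 0.639, 0.246] pointing down, gripper open.
Joint ranges: [-176.03, 176.03], [-82.01, 121.73], [-58.28, 71.71], [-173.87, 95.51], [-174.79, -0.11], [-173.66, 173.66]. Speed limits (degrees/s): [136.94, 136.94, 172.46, 180, 180, 180].

### API

Orientations are given as [roll, pitch, yaw] about the fixed x, y, z axes, in that order (R = Rz(yaw) Ry(pitch) Rx(roll)).
In Python, from plant import r gives the robot as it stands. The module is installed in compiled form; this text tells all that it offers.
- The arm moves only by the tool jog_arm, never from a script. Its argument "deltas" is a list that holds one entry, the list of rows, each a list of 5 numbers: the opening, from -1 (shut) to 1 (fully open), then the shift along the world's x, y, z in cm, then the turn about the world's z in rad. In form: [[[claw, dx, dy, dz, turn], ...]]. A call has 1 to 8 rows; each row shifts and turns the commanded pose from where the row before left it; what a row does not reach is not made up. A row lasts 1/8 s, in which the tool goes at most 62.5 mm and 10.7 degrees, less where a joint would pass 70% of its speed; a pose out of reach is approached as far as the arm can. A call with a gripper value outside its range is refused whole. The fingers move at their own pace and stop on an object; "force" is the grip in N (left out, the last holds). Time passes only in rows, so rows that do not move let the fingers close. It gives the time, the measured TCP pose, the force, the opening and the grip force at its end, in the units of the state.
- r.get_state(): the state, without advancing time (a new reading comes with each control period).
- r.capture(name): name is "side" or "top"; returns the picture (480x640x3 uint8, blue, green, red); there is no depth.
- r.camera_info(name): a dict with "fx", "fy", "cx", "cy" (pixels), "view" (4x4, takes a point from world to camera coordinates). Camera axes: x right, y up, looking along -z (the intrinsics and any distortion apply to the point x, -y, -z); pixel columns grow to the right and rows downward; lengths in m; the calibration is good to about 2 mm. A picture is of the moment at which its call begins. camera_info takes no time and is no camera call.
- r.close_job(): hands the job in; it is judged then, once.
The state is a dict: "time_s": time; "joints": joint angles; "qd": joint speeds; "joint_torque": joint torques, N m; "tcp_pos": TCP position; "eef_rot": TCP orientation; "contact_force": force on the tool from outside, world axes, zero at the start; "moment": the same for the moment, N m; "gripper_width": finger opening in m; "gripper_force": force on a finger pad.
Only numpy, scipy, OpenCV 4.12 (cv2) and the standard library are available. Lean on these libraries where they do the work, as an engineer would, in place of code of your own. Each camera call takes 0.05 s, during which the arm holds its last target. There are 200 camera calls.

### The job

Finish the crosswise cedar stack in the round shoe-freshener drum: lay the two loose slats from the rubber mat on top as a third layer, side by side, crosswise to the layer below and directly above and spaced like the two slats of the bottom layer. Then lower the lid over the stack so that its two lugs drop through the two gaps in the drum's rim, and turn it clockwise (seen from above) only half way to the lock, until its grip bar points at the single ribs, without going on into the click. Finish while still gripping the lid there against its return spring, with the stack standing as built and everything else on the bench left alone.

Things in the scene. Friction and masses are not known exactly. Their poses are not given: they have to be found in the camera images.
- drum: fixed grey round drum base, 154 mm wide, 25.5 mm high; origin: centre of its underside on the bench, z up; inner floor 8 mm above it. Rim wall (inner radius 72 mm) with an inward ledge on top (inner radius 62.5 mm, z 19.5 to 24.5 mm), broken by two entry gaps across from each other. It looks the same after a half turn
- drum_gap (a point): top of the ledge at the middle of one entry gap (26 mm wide), at +36 degrees from drum x, counterclockwise from above, radius 67 mm; the other gap is straight across
- drum_half (a point): top of a single rib (half-way mark) outside the rim on drum +x, radius 82 mm, z 30 mm; another is straight across. Double ribs at -36 and 144 degrees mark the lock
- drum_stack (a point): centre of the top of the stack already in the drum, 32 mm above the drum's origin: bottom layer two slats along drum x at y +-21 mm, second layer two along drum y at x +-21 mm. The third layer goes along drum x at y +-21 mm
- lid: white lid: round skirt 116 mm wide (inner radius 55 mm), 56 mm high, open below, about 220 g; origin: centre of the skirt's lower edge, z up. Two lugs at the lower edge along lid +x and -x, below the grip bar's ends: to radius 68 mm, 14 mm wide, lug z 2 to 9 mm. It looks the same after a half turn. Once in, it stands on the drum floor, origin 8 mm above the drum's
- lid_bar (a point): middle of the upright grip bar on the lid, 71 mm above the lid's origin; bar 62 mm long (along lid x), 12 mm wide, 30 mm high (z 56 to 86 mm). The lid enters with the bar at +36 degrees from drum x; half-way is 36 degrees (0.63 rad) clockwise from there, bar along drum x; the click begins at about 52 degrees, the lock is at 72
- drum_follower (a joint): spring follower inside the drum's rim, pushed round by the lid's lugs: 0 at rest, grows (rad) as the lid turns clockwise, after about 0.09 rad of play; about 0.54 at half-way, click starts at about 0.82, end stop 1.19. Its spring turns the lid back, when let go before the click, with 0.10 N m at 0 to 0.155 N m at half-way
- mat: fixed black rubber mat 160 x 170 x 3 mm under the two loose slats; origin: centre of its underside
- slat_e: loose cedar slat 76 x 16 x 12 mm, 13 g; origin: centre of its underside; x along its length, z up; starts on the mat
- slat_f: loose cedar slat 76 x 16 x 12 mm, 13 g; origin: centre of its underside; x along its length, z up; starts on the mat; interchangeable with slat_e
- slat_a: cedar slat 76 x 16 x 12 mm, 13 g; origin: centre of its underside; x along its length, z up; already in the drum, bottom layer, drum y +21 mm
- slat_b: cedar slat 76 x 16 x 12 mm, 13 g; origin: centre of its underside; x along its length, z up; already in the drum, bottom layer, drum y -21 mm
- slat_c: cedar slat 76 x 16 x 12 mm, 13 g; origin: centre of its underside; x along its length, z up; already in the drum, second layer, drum x +21 mm
- slat_d: cedar slat 76 x 16 x 12 mm, 13 g; origin: centre of its underside; x along its length, z up; already in the drum, second layer, drum x -21 mm
- polish_tin: bystander: steel polish tin, 72 mm across, 24 mm high; origin: centre of its underside
- shoe_brush: bystander: shoe brush 150 x 50 mm, 44 mm high; origin: centre of its underside, long along its y
- door_keys: bystander: two keys on a ring with a fob, about 110 x 45 mm, 8 mm high; origin near the ring
- shoehorn: bystander: flat steel shoehorn 197 x 30 x 4 mm; origin: centre of its underside
- torch: bystander: aluminium torch lying along its x, 135 mm long, 38 mm high; origin below its middle
- spray: bystander: spray bottle, 52 mm in diameter, 150 mm high; origin: centre of its underside
There are look-alikes about, which are no part of the job. Leave any orange or white look-alike of the slat_f alone.

How it is judged (in metres and radians):
On the way, in this order (a step that is already met when the one before it is completed fails the run):
1. the two loose slats lie let go on the stack as its third layer, along drum x at y about +-21 mm, the stack below still standing (((x of slat_e in the frame of drum between -0.012 and 0.012 m and y of slat_e in the frame of drum between 0.012 and 0.03 m and z of slat_e in the frame of drum between 0.029 and 0.036 m and angle between the x axis of each of slat_e, slat_f and the x axis of drum, either way round below 0.2 rad and x of slat_f in the frame of drum between -0.012 and 0.012 m and y of slat_f in the frame of drum between -0.03 and -0.012 m and z of slat_f in the frame of drum between 0.029 and 0.036 m) or (x of slat_e in the frame of drum between -0.012 and 0.012 m and y of slat_e in the frame of drum between -0.03 and -0.012 m and z of slat_e in the frame of drum between 0.029 and 0.036 m and angle between the x axis of each of slat_e, slat_f and the x axis of drum, either way round below 0.2 rad and x of slat_f in the frame of drum between -0.012 and 0.012 m and y of slat_f in the frame of drum between 0.012 and 0.03 m and z of slat_f in the frame of drum between 0.029 and 0.036 m)) and y of slat_a in the frame of drum between 0.011 and 0.031 m and x of slat_a in the frame of drum between -0.012 and 0.012 m and z of slat_a in the frame of drum between 0.005 and 0.012 m and angle between the x axis of each of slat_a, slat_b and the x axis of drum, either way round below 0.2 rad and y of slat_b in the frame of drum between -0.031 and -0.011 m and x of slat_b in the frame of drum between -0.012 and 0.012 m and z of slat_b in the frame of drum between 0.005 and 0.012 m and x of slat_c in the frame of drum between 0.011 and 0.031 m and y of slat_c in the frame of drum between -0.012 and 0.012 m and z of slat_c in the frame of drum between 0.017 and 0.024 m and angle between the x axis of each of slat_c, slat_d and the y axis of drum, either way round below 0.2 rad and x of slat_d in the frame of drum between -0.031 and -0.011 m and y of slat_d in the frame of drum between -0.012 and 0.012 m and z of slat_d in the frame of drum between 0.017 and 0.024 m and contact force between the fingers and slat_e below 0.3 N and contact force between the fingers and slat_f below 0.3 N), for 0.3 s.
2. the lid stands in the drum over the stack, its lugs through the gaps, not yet turned (z of lid in the frame of drum below 0.0125 m and horizontal distance between lid and drum below 0.0065 m and angle between lid's own z axis and vertical below 0.06 rad and angle between the x axis of lid and the x axis of drum, either way round above 0.48 rad), for 0.1 s.
3. the lid is turned half way and held there (z of lid in the frame of drum below 0.0125 m and horizontal distance between lid and drum below 0.0065 m and angle between lid's own z axis and vertical below 0.06 rad and angle between the x axis of lid and the x axis of drum, either way round below 0.2 rad and value of joint drum_follower between 0.34 and 0.76 rad and contact force between the fingers and lid above 3 N), for 0.5 s.
At the end, for the whole second after the job is handed in: Lid down in the drum (origin under 12.5 mm above the drum's, 6.5 mm off axis, tilt 0.06 rad), bar within 0.2 rad of the single ribs, follower 0.34 to 0.76 rad, gripped with over 3 N, at rest; six slats in three crosswise layers, each within 12 mm along, 9 mm across, 0.2 rad (all of step 3 and angular speed of lid below 0.15 rad/s and ((x of slat_e in the frame of drum between -0.012 and 0.012 m and y of slat_e in the frame of drum between 0.012 and 0.03 m and z of slat_e in the frame of drum between 0.029 and 0.036 m and angle between the x axis of each of slat_e, slat_f and the x axis of drum, either way round below 0.2 rad and x of slat_f in the frame of drum between -0.012 and 0.012 m and y of slat_f in the frame of drum between -0.03 and -0.012 m and z of slat_f in the frame of drum between 0.029 and 0.036 m) or (x of slat_e in the frame of drum between -0.012 and 0.012 m and y of slat_e in the frame of drum between -0.03 and -0.012 m and z of slat_e in the frame of drum between 0.029 and 0.036 m and angle between the x axis of each of slat_e, slat_f and the x axis of drum, either way round below 0.2 rad and x of slat_f in the frame of drum between -0.012 and 0.012 m and y of slat_f in the frame of drum between 0.012 and 0.03 m and z of slat_f in the frame of drum between 0.029 and 0.036 m)) and y of slat_a in the frame of drum between 0.011 and 0.031 m and x of slat_a in the frame of drum between -0.012 and 0.012 m and z of slat_a in the frame of drum between 0.005 and 0.012 m and angle between the x axis of each of slat_a, slat_b and the x axis of drum, either way round below 0.2 rad and y of slat_b in the frame of drum between -0.031 and -0.011 m and x of slat_b in the frame of drum between -0.012 and 0.012 m and z of slat_b in the frame of drum between 0.005 and 0.012 m and x of slat_c in the frame of drum between 0.011 and 0.031 m and y of slat_c in the frame of drum between -0.012 and 0.012 m and z of slat_c in the frame of drum between 0.017 and 0.024 m and angle between the x axis of each of slat_c, slat_d and the y axis of drum, either way round below 0.2 rad and x of slat_d in the frame of drum between -0.031 and -0.011 m and y of slat_d in the frame of drum between -0.012 and 0.012 m and z of slat_d in the frame of drum between 0.017 and 0.024 m); the arm keeps its last pose, push and grip.
It fails at once if the lid is forced on into the lock click (follower past 0.95 rad) (value of joint drum_follower above 0.95 rad).
It fails at once if a bystander is pushed or knocked over (moved more than 30 mm) (distance of any of polish_tin, shoe_brush, door_keys, shoehorn, torch, spray from where it was at the start of the episode above 0.03 m).
It also fails if it takes over 64 s, if anything falls off the work surface, if the arm or the gripper's body presses on something with over 40 N, if the wrist force passes 120 N, or if a joint passes its speed limit or range.

## Working session

There is one attempt and no reset: what is moved stays moved. The work goes in short steps, Python scripts to look and compute and a tool call to move; the robot and the scene stay as the last step left them, time stands still between calls to the robot, and variables do not carry over. Pictures are saved under pics/ and viewed, at most 10 in all, crops included, and the job is handed in when it is done.

Besides the shell and the picture viewer there is one more tool, called after ">>>" as name(argument=value, ...) on one line, values as JSON. jog_arm: Moves the arm, as the interface text tells. Its arguments: {"type":"object","properties":{"deltas":{"type":"array"},"force":{"type":"number"}},"required":["deltas"]}

```bash
mkdir -p pics
python3 - <<'E'
from plant import r
import cv2
for n in("top","side"):
    cv2.imwrite(f"pics/{n}0.png",r.capture(n)); i=r.camera_info(n); print(n,i)
print(r.get_state(), r.tip_extent)
E
```

```text
top {'fx': 617.7906653405082, 'fy': 617.7906653405082, 'cx': 316.73388394136333, 'cy': 245.67127955962638, 'view': array([[ 0.0244741 , -0.9996427 , -0.01074678,  0.01831154],
       [ 0.9910633 ,  0.0228512 ,  0.13142053, -0.50532973],
       [-0.131128  , -0.01386714,  0.99126846, -1.43012883],
       [ 0.        ,  0.        ,  0.        ,  1.        ]])}
side {'fx': 482.13623684617096, 'fy': 482.13623684617096, 'cx': 315.50762096553365, 'cy': 242.49892279963126, 'view': array([[-0.9895829 , -0.14228388, -0.02193119,  0.51965011],
       [ 0.06514031, -0.57838768,  0.81315708, -0.08637882],
       [-0.12838388,  0.80325774,  0.58163097, -1.23020043],
       [ 0.        ,  0.        ,  0.        ,  1.        ]])}
{'time_s': 0.1, 'joints': array([ 8.76105792e+01,  2.05885143e+01,  6.39561380e-01, -1.71499362e-02,
       -7.01354290e+01, -1.65072385e+01]), 'qd': array([-0.01196625, -0.03351971,  0.15924356,  0.03653189, -0.06978669,
       -0.03996343]), 'joint_torque': array([-2.94195153e-03, -5.84161162e+01,  2.93750954e+01,  7.01545447e+00,
        1.02027258e-02, -5.37415565e-05]), 'tcp_pos': array([0.21849765, 0.63823477, 0.24470893]), 'eef_rot': array([ 1.79914515e+02, -8.51976827e-03, -1.89024924e+01]), 'contact_force': array([-0.4426879 ,  0.07546127, -0.5524915 ]), 'moment': array([-0.01086087,  0.01517425,  0.03033149]), 'gripper_force': 0.0, 'gripper_width': 0.08745847383626043} 0.019
```

View pics/top0.png

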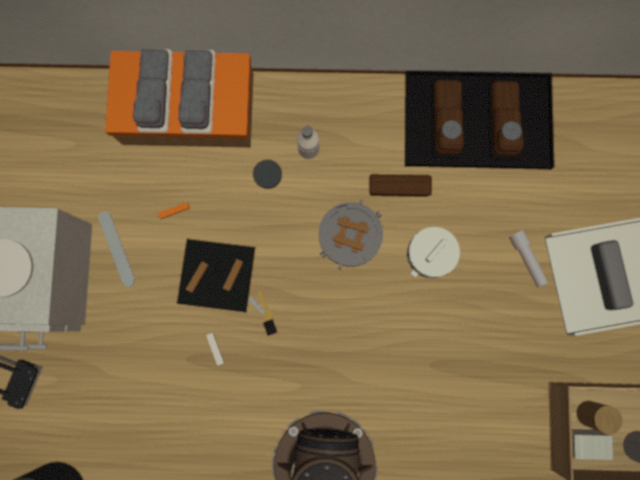

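View pics/side0.png

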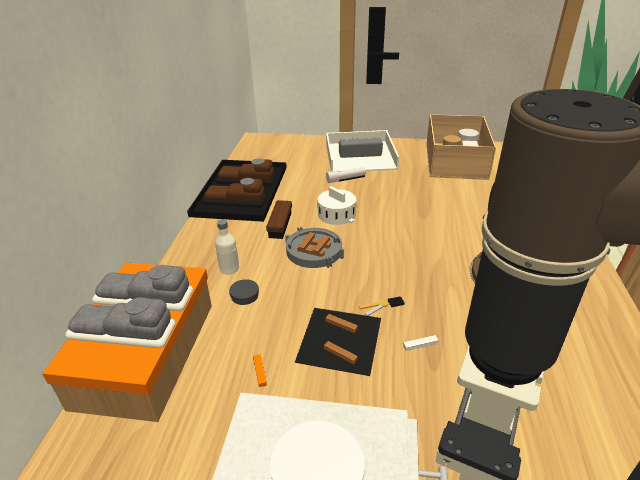

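The top view shows the loose slats at (197,277) and (233,275) on the mat, the drum at (351,234), and the lid at (435,252). I'll zoom in and measure.

```bash
cat > h.py <<'E'
import numpy as np, cv2
from plant import r
def ray(n,u,v):
    i=r.camera_info(n); V=i["view"]; R=V[:3,:3]; o=-R.T@V[:3,3]
    d=R.T@np.array([(u-i["cx"])/i["fx"],-(v-i["cy"])/i["fy"],-1.]); return o,d
def onz(n,u,v,z):
    o,d=ray(n,u,v); return (o+d*(z-o[2])/d[2])
def proj(n,p):
    i=r.camera_info(n); c=i["view"][:3,:3]@np.asarray(p)+i["view"][:3,3]
    return np.array([i["cx"]-i["fx"]*c[0]/c[2], i["cy"]+i["fy"]*c[1]/c[2]])
def avg(n,k=4): return np.mean([r.capture(n).astype(float) for _ in range(k)],0).astype(np.uint8)
def comps(mask,box,amin=20):
    x0,y0,x1,y1=box; m=np.zeros_like(mask); m[y0:y1,x0:x1]=mask[y0:y1,x0:x1]
    return [c for c in cv2.findContours(m,cv2.RETR_EXTERNAL,cv2.CHAIN_APPROX_NONE)[0] if cv2.contourArea(c)>amin]
def pose(n,c,z):
    """centroid and long-axis angle (deg) of a contour's points on plane z"""
    m=np.zeros((480,640),np.uint8); cv2.drawContours(m,[c],-1,1,-1); v,u=np.nonzero(m)
    P=np.array([onz(n,a,b,z)[:2] for a,b in zip(u,v)]); w,E=np.linalg.eigh(np.cov(P.T))
    return P.mean(0),np.degrees(np.arctan2(E[1,1],E[0,1]))%180, 4*np.sqrt(w*12/16)
E
python3 - <<'E'
from h import *
a=cv2.imread("pics/top0.png"); cv2.imwrite("pics/crop1.png",cv2.resize(a[195:290,310:470],None,fx=5,fy=5,interpolation=cv2.INTER_CUBIC))
h=cv2.cvtColor(a,cv2.COLOR_BGR2HSV)
m=cv2.inRange(h,(3,110,60),(14,255,255))
for c in comps(m,(180,240,255,310)): print("slat",cv2.contourArea(c),pose("top",c,.015))
for c in comps(m,(325,205,380,265)): print("stack",cv2.contourArea(c),pose("top",c,.032))
print("slat px",h[275,233],h[277,197],"mat",h[290,215],"drum",h[234,323],h[265,350],"wood",h[300,400],"lid",h[260,420])
E
```

```text
slat px [ 15 146 122] [ 16 150 121] mat [ 0 27 28] drum [ 17  21 110] [ 21  32 103] wood [ 19 112 153] lid [ 28  25 185]
```

View pics/crop1.png

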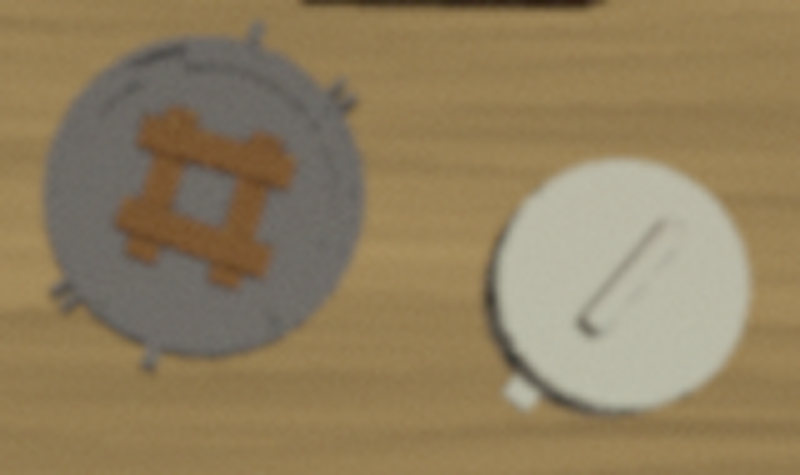

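The crop shows the drum with single ribs at (256,35) and (150,360), double ribs at (345,97) and (63,293), the stack's top slats running across the rib line, and the lid bar from (590,325) to (675,225) with a lug at (522,390).

```bash
cat > m.py <<'E'
from h import *
A=avg("top",4); h=cv2.cvtColor(A,cv2.COLOR_BGR2HSV)
m=cv2.inRange(h,(0,100,60),(25,255,255))
for c in comps(m,(186,250,248,300)): print("slat",cv2.contourArea(c),pose("top",c,.015))
def circ(c,z,it=8):
    P=np.array([onz("top",*q[0],z)[:2] for q in c]); 
    for _ in range(it):
        s=np.linalg.lstsq(np.c_[2*P,np.ones(len(P))],(P**2).sum(1),rcond=None)[0]; R=np.sqrt(s[2]+s[:2]@s[:2])
        e=abs(np.linalg.norm(P-s[:2],axis=1)-R); P=P[e<max(.0025,np.percentile(e,90))] 
    return s[:2],R,len(P)
m=((h[...,1]<75)&(h[...,2]<150)).astype(np.uint8)*255
md=cv2.morphologyEx(m,cv2.MORPH_OPEN,np.ones((7,7),np.uint8))
c=max(comps(md,(312,195,392,275)),key=cv2.contourArea); dc,R,n=circ(c,.0255); print("drum",dc,R,n)
mr=m.copy(); cv2.drawContours(mr,[cv2.convexHull(c)],-1,0,-1)
rib=[]
for k in range(4):
    pass
for q in comps(m&255,(312,195,392,275),5): pass
# ring profile just outside the rim: saturation dips are ribs
prof=[]
for t in np.arange(0,360,1):
    a=np.radians(t); s=np.mean([h[...,1][tuple(np.round(proj("top",[dc[0]+rr*np.cos(a),dc[1]+rr*np.sin(a),.029])).astype(int)[::-1])] for rr in(.0805,.082,.0835)]); prof.append(s)
prof=np.array(prof); print("dips",[(t,int(prof[t])) for t in range(360) if prof[t]<85])
ml=((h[...,1]<60)&(h[...,2]>150)).astype(np.uint8)*255
c=max(comps(ml,(400,220,470,285)),key=cv2.contourArea); mo=cv2.morphologyEx(ml,cv2.MORPH_OPEN,np.ones((9,9),np.uint8))
c=max(comps(mo,(400,220,470,285)),key=cv2.contourArea); lc,R,n=circ(c,.056); print("lid top",lc,R,n)
for q in comps(ml,(400,262,425,285),6): print("lug", cv2.contourArea(q), pose("top",q,.009)[0], np.ptp(q.reshape(-1,2),0))
E
python3 m.py
python3 - <<'E'
from h import *
a=r.capture("side"); 
b=np.hstack([cv2.resize(a[220:275,275:355],(400,275),interpolation=cv2.INTER_CUBIC),cv2.resize(a[175:230,300:380],(400,275),interpolation=cv2.INTER_CUBIC)])
cv2.imwrite("pics/crop2.png",b)
E
```

```text
slat 241.0 (array([0.42619166, 0.31582883]), np.float64(152.36225806079122), array([0.02010751, 0.07757559]))
slat 241.0 (array([0.43286994, 0.23005902]), np.float64(156.994962688672), array([0.02002779, 0.07880544]))
drum [ 0.53707928 -0.04897594] 0.07624840753184674 172
dips [(123, 67), (124, 52), (125, 42), (126, 49), (127, 62), (128, 62), (129, 46), (130, 43), (131, 41), (132, 69), (161, 62), (162, 48), (163, 37), (164, 37), (165, 64), (166, 74), (302, 78), (303, 54), (304, 49), (305, 55), (306, 65), (307, 75), (308, 67), (309, 57), (310, 56), (311, 61), (312, 73), (341, 70), (342, 54), (343, 37), (344, 42), (345, 49), (346, 83)]
lid top [ 0.4951578  -0.24332221] 0.05721802833343331 140
lug 20.0 [ 0.44640873 -0.20260919] [6 5]
lug 78.5 [ 0.4643961  -0.21713817] [11 11]
```

View pics/crop2.png

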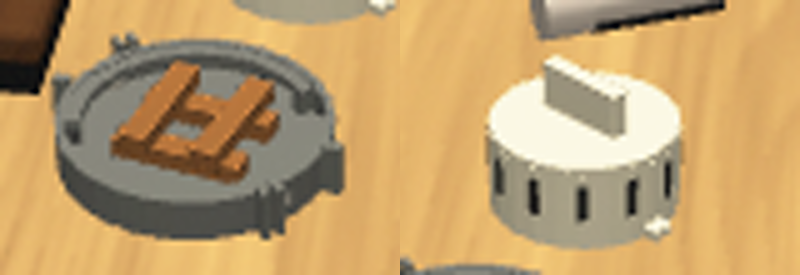

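```bash
cat > m2.py <<'E'
from h import *
from scipy.ndimage import map_coordinates
dc=np.array([.5371,-.0490])
A=avg("top",2); h=cv2.cvtColor(A,cv2.COLOR_BGR2HSV)
S=h[...,1].astype(float)
def at(p): u,v=proj("top",p); return map_coordinates(S,[[v],[u]],order=1)[0]
# rib outer-end positions: radial profiles along ribs' direction
for z in(.015,):
  pass
for t in(343.6,163.6):
    a=np.radians(t); d=np.array([np.cos(a),np.sin(a)]); rr=np.arange(.078,.096,.0005)
    p=np.array([at([*(dc+q*d),.03]) for q in rr]); print("rib end r",t,rr[np.argmax(p>85)])
# far rim edge & near rim edge around
E=[]
for t in range(0,360,3):
    a=np.radians(t); d=np.array([np.cos(a),np.sin(a)]); rr=np.arange(.07,.09,.0005)
    p=np.array([at([*(dc+q*d),.0255]) for q in rr]); k=np.argmax(p>70); E.append((t,rr[k]*1000))
print([(t,round(q,1)) for t,q in E][::3])
m=cv2.inRange(h,(0,100,50),(25,255,255))
for c in comps(m,(330,210,372,256)): print("stack",cv2.contourArea(c),pose("top",c,.030)); print(cv2.minAreaRect(c))
B=avg("side",2); hs=cv2.cvtColor(B,cv2.COLOR_BGR2HSV)
m=cv2.inRange(hs,(0,130,50),(16,255,255))
for c in comps(m,(290,230,340,262)): print("side stack",cv2.contourArea(c),pose("side",c,.026))
for c in comps(m,(315,305,365,370)): print("side slat",cv2.contourArea(c),pose("side",c,.010))
E
python3 m2.py
```

```text
rib end r 343.6 0.08800000000000001
rib end r 163.6 0.08900000000000001Traceback (most recent call last):
  File "m2.py", line 17, in <module>
    p=np.array([at([*(dc+q*d),.0255]) for q in rr]); k=np.argmax(p>70); E.append((t,rr[k]*1000))
                ~~^^^^^^^^^^^^^^^^^^^
  File "m2.py", line 6, in at
    def at(p): u,v=proj("top",p); return map_coordinates(S,[[v],[u]],order=1)[0]
                   ~~~~^^^^^^^^^
  File "h.py", line 9, in proj
    i=r.camera_info(n); c=i["view"][:3,:3]@np.asarray(p)+i["view"][:3,3]
ValueError: time passes only in moves, steps and waits
```

>>> jog_arm(deltas=[[[0.15,2.5,-4,0,0],[0.15,4,-5,-2,0],[0.15,4,-5,-2,0],[0.15,4,-5,-2,0],[0.15,3,-6,-2,-0.08],[0.15,3,-6,-2,-0.08],[0.15,0,0,0,0]]], force=10)

```text
time_s: 1.32
tcp_pos: [0.4095, 0.3475, 0.1527]
eef_rot: [179.8, 0.0, -28.4]
contact_force: [0.6, 0.1, 0.8]
gripper_width: 0.0504
gripper_force: 0.0
```

```bash
python3 m2.py
```

```text
rib end r 343.6 0.08850000000000001
rib end r 163.6 0.08850000000000001Traceback (most recent call last):
  File "m2.py", line 17, in <module>
    p=np.array([at([*(dc+q*d),.0255]) for q in rr]); k=np.argmax(p>70); E.append((t,rr[k]*1000))
                ~~^^^^^^^^^^^^^^^^^^^
  File "m2.py", line 6, in at
    def at(p): u,v=proj("top",p); return map_coordinates(S,[[v],[u]],order=1)[0]
                   ~~~~^^^^^^^^^
  File "h.py", line 9, in proj
    i=r.camera_info(n); c=i["view"][:3,:3]@np.asarray(p)+i["view"][:3,3]
ValueError: time passes only in moves, steps and waits
```

```bash
sed -i 's/r.camera_info(n)/info(n)/; 2a import functools\ninfo=functools.lru_cache(None)(r.camera_info)' h.py; python3 m2.py
```

```text
rib end r 343.6 0.08850000000000001
rib end r 163.6 0.08850000000000001
[(0, np.float64(77.5)), (9, np.float64(77.5)), (18, np.float64(77.5)), (27, np.float64(77.5)), (36, np.float64(77.0)), (45, np.float64(77.0)), (54, np.float64(77.5)), (63, np.float64(77.0)), (72, np.float64(77.0)), (81, np.float64(77.0)), (90, np.float64(77.0)), (99, np.float64(77.0)), (108, np.float64(77.0)), (117, np.float64(77.0)), (126, np.float64(85.5)), (135, np.float64(78.0)), (144, np.float64(78.0)), (153, np.float64(78.0)), (162, np.float64(86.5)), (171, np.float64(78.0)), (180, np.float64(78.0)), (189, np.float64(78.0)), (198, np.float64(77.5)), (207, np.float64(77.5)), (216, np.float64(77.0)), (225, np.float64(77.0)), (234, np.float64(77.5)), (243, np.float64(76.5)), (252, np.float64(76.5)), (261, np.float64(77.0)), (270, np.float64(77.0)), (279, np.float64(77.0)), (288, np.float64(77.0)), (297, np.float64(77.0)), (306, np.float64(85.0)), (315, np.float64(77.0)), (324, np.float64(77.0)), (333, np.float64(78.0)), (342, np.float64(87.5)), (351, np.float64(77.5))]
stack 687.0 (array([ 0.53564091, -0.04914409]), np.float64(17.94972035477869), array([0.0669873 , 0.06956614]))
((350.46417236328125, 234.12893676757812), (31.04669189453125, 31.15374755859375), 15.52410888671875)
side stack 344.5 (array([ 0.54171576, -0.04046885]), np.float64(104.84391100481997), array([0.05974561, 0.0859126 ]))
side slat 282.5 (array([0.42658186, 0.31521047]), np.float64(151.49894658712248), array([0.02366338, 0.07953191]))
side slat 84.5 (array([0.41058185, 0.23869082]), np.float64(138.91447022364068), array([0.02387166, 0.03003384]))
```

>>> jog_arm(deltas=[[[0.15,1.7,-3.2,-3,0],[0.15,0,0,-4,0],[0.15,0,0,-4,0],[0.15,0,0,-1.9,0],[0.15,0,0,0,0],[-1,0,0,0,0],[-1,0,0,0,0],[-1,0,0,0,0]]])

```text
time_s: 2.62
tcp_pos: [0.426, 0.32, 0.0253]
eef_rot: [-180.0, -0.0, -28.1]
contact_force: [0.9, 1.0, -0.3]
gripper_width: 0.0259
gripper_force: 0.0
```

>>> jog_arm(deltas=[[[-1,0,0,0,0],[-1,0,0,0,0],[-1,0,0,0,0]]])

```text
time_s: 3.0
tcp_pos: [0.426, 0.3198, 0.0252]
eef_rot: [-180.0, -0.0, -28.1]
contact_force: [-2.4, -0.6, 3.0]
gripper_width: 0.0159
gripper_force: 10.0
```

>>> jog_arm(deltas=[[[-1,0,0,4,0],[-1,1,-3,3,0],[-1,2,-5,1,0.04],[-1,2,-5.5,0,0.04],[-1,2,-5.5,0,0.04],[-1,2,-5.5,0,0.04],[-1,1.6,-5,0,0.04],[-1,1,-4,0,0]]])

```text
time_s: 4.0
tcp_pos: [0.5424, -0.0174, 0.1048]
eef_rot: [180.0, -0.0, -16.6]
contact_force: [1.2, 0.1, 0.3]
gripper_width: 0.0158
gripper_force: 10.0
```

>>> jog_arm(deltas=[[[-1,0,-1.2,0,0],[-1,0,0,0,0]]])

```text
time_s: 4.25
tcp_pos: [0.5417, -0.028, 0.1047]
eef_rot: [180.0, 0.0, -16.7]
contact_force: [-0.1, 0.7, -0.3]
gripper_width: 0.0158
gripper_force: 10.0
```

>>> jog_arm(deltas=[[[-1,0,0,-2.5,0],[-1,0,0,-2,0],[-1,0,0,-0.3,0],[-1,0,0,-0.2,0],[-1,0,0,0,0]]])

```text
time_s: 4.88
tcp_pos: [0.5424, -0.0268, 0.0556]
eef_rot: [-180.0, -0.1, -16.6]
contact_force: [-0.4, 0.2, -0.7]
gripper_width: 0.0159
gripper_force: 10.0
```

>>> jog_arm(deltas=[[[-1,0,0,-0.1,0],[-1,0,0,0,0]]])

```text
time_s: 5.12
tcp_pos: [0.5422, -0.0273, 0.0543]
eef_rot: [-180.0, -0.0, -16.6]
contact_force: [-0.5, -0.4, 0.5]
gripper_width: 0.0159
gripper_force: 10.0
```

Run:
```python
from h import *
a=r.capture("side"); s=r.get_state(); print(s["tcp_pos"],s["contact_force"])
cv2.imwrite("pics/p1.png",cv2.resize(a[190:270,260:370],None,fx=6,fy=6,interpolation=cv2.INTER_CUBIC))
```

```text
[ 0.54207323 -0.02731751  0.0541968 ] [-0.37995891 -0.0436437   0.36305817]
```

View pics/p1.png

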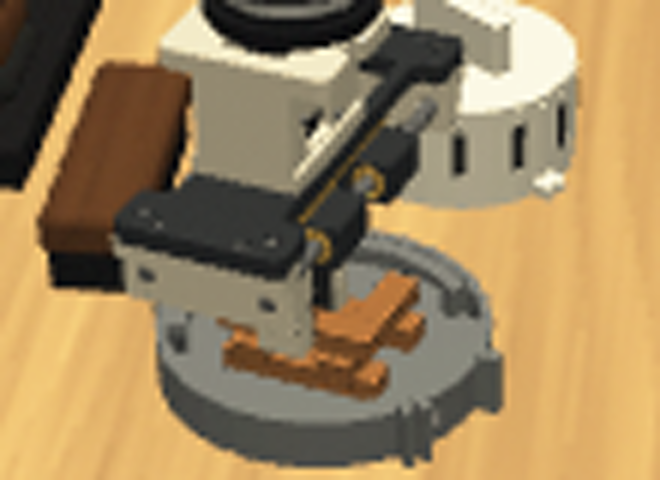

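The slat sits right over the stack at crop (340,330), so I'll release it.

>>> jog_arm(deltas=[[[-0.3,0,0,0,0],[-0.3,0,0,0,0],[-0.3,0,0,2,0],[-0.3,0,0,4,0],[0,-1,3,0,-0.02],[0.15,-1.8,5,0,-0.02],[0.15,-1.8,5,0,-0.02]]])

```text
time_s: 6.05
tcp_pos: [0.4956, 0.1037, 0.1142]
eef_rot: [-180.0, -0.0, -20.1]
contact_force: [1.0, -0.0, -0.2]
gripper_width: 0.0493
gripper_force: 0.0
```

>>> jog_arm(deltas=[[[0.15,-1.8,5,0,-0.02],[0.15,-1.8,5,0,-0.02],[0.15,-1.5,3,-2,0],[0.15,0,0,0,0]]])

```text
time_s: 6.55
tcp_pos: [0.4436, 0.234, 0.0929]
eef_rot: [179.9, 0.0, -22.2]
contact_force: [0.4, 0.2, 0.2]
gripper_width: 0.0505
gripper_force: 0.0
```

Run:
```python
from h import *
A=avg("top",2); h=cv2.cvtColor(A,cv2.COLOR_BGR2HSV)
cv2.imwrite("pics/p2.png",cv2.resize(A[195:290,310:470],None,fx=5,fy=5,interpolation=cv2.INTER_CUBIC))
s=r.get_state(); print(s["tcp_pos"],s["eef_rot"])
```

```text
[0.44479178 0.23277949 0.09388121] [ 1.79963486e+02  4.91522373e-03 -2.22651787e+01]
```

View pics/p2.png

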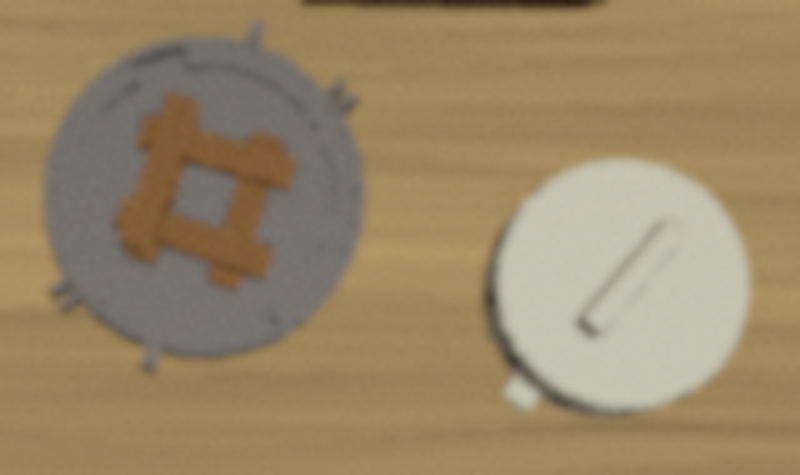

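The first slat lies from (180,100) to (140,255) in the crop, along the rib line and above the bottom slat. On to the second slat.

>>> jog_arm(deltas=[[[0.15,-1.2,-0.3,-1,-0.012],[0.15,0,0,-3,0],[0.15,0,0,-2.9,0],[0.15,0,0,0,0],[-1,0,0,0,0],[-1,0,0,0,0],[-1,0,0,0,0],[-1,0,0,0,0]]])

```text
time_s: 7.65
tcp_pos: [0.433, 0.2297, 0.0252]
eef_rot: [-180.0, -0.0, -23.0]
contact_force: [0.3, -0.4, -0.2]
gripper_width: 0.0159
gripper_force: 0.7
```

>>> jog_arm(deltas=[[[-1,0,0,0,0],[-1,0,0,0,0]]])

```text
time_s: 7.9
tcp_pos: [0.433, 0.2297, 0.0252]
eef_rot: [-180.0, -0.0, -23.0]
contact_force: [-0.4, 0.3, 3.3]
gripper_width: 0.0159
gripper_force: 10.0
```

Run:
```python
from h import *
A=avg("top",2); h=cv2.cvtColor(A,cv2.COLOR_BGR2HSV)
# placed slat ends: crop (180,97) and (142,258) -> rough; use V/hue mask centreline at drum-frame cells
m=cv2.inRange(h,(0,100,50),(25,255,255))
y=np.radians(-16.5); ex=np.array([np.cos(y),np.sin(y)]); ey=np.array([-np.sin(y),np.cos(y)]); dc=np.array([.5375,-.049])
for X in (-.005,0,.005,.032,-.032):
  row=[]
  for Y in np.arange(-.01,.045,.001) if abs(X)<.01 else np.arange(.005,.04,.001):
    u,v=np.round(proj("top",[*(dc+X*ex+Y*ey),.044])).astype(int); row.append((round(Y*1000),m[v,u]>0))
  k=[a for a,b in row if b]; print(X,k[0] if k else None,k[-1] if k else None)
```

```text
-0.005 14 30
0 13 30
0.005 13 29
0.032 16 30
-0.032 5 32
```

>>> jog_arm(deltas=[[[-1,0,0,4,0],[-1,0.8,-3,3,0],[-1,1.6,-5,1,0.03],[-1,2,-5.5,0,0.03],[-1,2,-5.5,0,0.03],[-1,1.9,-5.5,0,0.023],[-1,1.5,-4,0,0],[-1,0,-1,0,0]]])

```text
time_s: 9.0
tcp_pos: [0.5314, -0.0675, 0.1044]
eef_rot: [180.0, 0.0, -16.7]
contact_force: [-0.2, -0.4, -0.5]
gripper_width: 0.0157
gripper_force: 10.0
```

>>> jog_arm(deltas=[[[-1,0,0,0,0]]])

```text
time_s: 9.12
tcp_pos: [0.5305, -0.0658, 0.1045]
eef_rot: [180.0, 0.0, -16.6]
contact_force: [0.5, 0.0, -0.4]
gripper_width: 0.0155
gripper_force: 10.0
```

>>> jog_arm(deltas=[[[-1,0.1,-0.4,-2,0],[-1,0,0,-2,0],[-1,0,0,-0.4,0],[-1,0,0,-0.4,0],[-1,0,0,-0.2,0],[-1,0,0,0,0]]])

```text
time_s: 9.88
tcp_pos: [0.5322, -0.0691, 0.0553]
eef_rot: [-180.0, -0.0, -16.5]
contact_force: [-0.0, 0.4, -0.1]
gripper_width: 0.0157
gripper_force: 10.0
```

>>> jog_arm(deltas=[[[-1,0,0,0,0]]])

```text
time_s: 10.0
tcp_pos: [0.5322, -0.0693, 0.0553]
eef_rot: [-180.0, -0.0, -16.5]
contact_force: [0.0, -0.6, -0.3]
gripper_width: 0.0157
gripper_force: 10.0
```

>>> jog_arm(deltas=[[[-1,0,0,-0.1,0],[-1,0,0,0,0],[-0.52,0,0,0,0],[-0.52,0,0,0,0],[-0.52,0,0,0,0],[-0.52,0,0,1,0],[-0.52,0,0,3,0],[-0.4,0,0,5,0]]])

```text
time_s: 11.0
tcp_pos: [0.5309, -0.0695, 0.1442]
eef_rot: [179.9, 0.2, -16.6]
contact_force: [1.0, -0.2, 0.1]
gripper_width: 0.0248
gripper_force: 0.0
```

>>> jog_arm(deltas=[[[0,0,-3,2,-0.06],[0,-0.5,-4,0,-0.1],[0,-1,-4,0,-0.1],[0,-1,-4,0,-0.1],[0,-1,-2,0,-0.05],[0,0,0,0,0]]])

```text
time_s: 11.75
tcp_pos: [0.4963, -0.2405, 0.1645]
eef_rot: [-180.0, -0.0, -40.2]
contact_force: [0.8, -0.9, -0.6]
gripper_width: 0.044
gripper_force: 0.0
```

Run:
```python
from h import *
A=avg("top",2); s=r.get_state(); print(s["tcp_pos"],s["eef_rot"])
B=avg("side",2)
cv2.imwrite("pics/p3.png",np.hstack([cv2.resize(A[195:275,310:390],(400,400),interpolation=cv2.INTER_CUBIC),cv2.resize(B[210:290,275:355],(400,400),interpolation=cv2.INTER_CUBIC)]))
```

```text
[ 0.49715161 -0.23927052  0.1644639 ] [-1.79977455e+02 -3.50840501e-02 -4.00206196e+01]
```

View pics/p3.png

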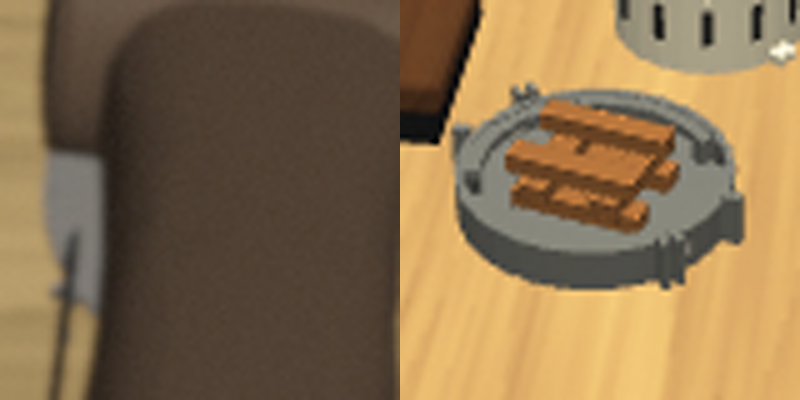

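The side crop shows the third layer's two slats parallel on the stack, at (605,120) and (575,165). Now the lid.

>>> jog_arm(deltas=[[[0,-0.2,-0.4,-2,0],[0,0,0,-3,0],[0,0,0,-3,0],[0,0,0,-0.5,0],[0,0,0,0,0],[-1,0,0,0,0],[-1,0,0,0,0],[-1,0,0,0,0]]], force=45)

```text
time_s: 12.95
tcp_pos: [0.4953, -0.2434, 0.0796]
eef_rot: [-180.0, -0.1, -40.0]
contact_force: [0.9, 0.2, 0.1]
gripper_width: 0.0192
gripper_force: 0.0
```

>>> jog_arm(deltas=[[[-1,0,0,0,0],[-1,0,0,0,0]]])

```text
time_s: 13.2
tcp_pos: [0.4949, -0.2435, 0.0793]
eef_rot: [180.0, -0.0, -40.0]
contact_force: [-1.7, -1.5, 4.5]
gripper_width: 0.0118
gripper_force: 45.0
```

>>> jog_arm(deltas=[[[-1,0,0,3,0],[-1,0,0,4,0.12],[-1,0.5,2,1,0.16],[-1,0.8,4,0,0.16],[-1,1,4.5,0,0.16],[-1,1,4.5,0,0.16],[-1,0.9,3.5,0,0.16],[-1,0,0.9,0,0.12]]])

```text
time_s: 14.2
tcp_pos: [0.5372, -0.0472, 0.1584]
eef_rot: [-180.0, 0.0, 19.9]
contact_force: [-0.4, 0.1, -2.4]
gripper_width: 0.0115
gripper_force: 45.0
```

>>> jog_arm(deltas=[[[-1,0,0,0,0],[-1,0,0,0,0]]])

```text
time_s: 14.45
tcp_pos: [0.5366, -0.0497, 0.1586]
eef_rot: [-180.0, 0.0, 19.4]
contact_force: [0.1, -0.0, -2.6]
gripper_width: 0.012
gripper_force: 45.0
```

Run:
```python
from h import *
a=avg("side",2); s=r.get_state(); print(s["tcp_pos"],s["eef_rot"],s["moment"])
cv2.imwrite("pics/p4.png",cv2.resize(a[150:290,230:400],None,fx=4,fy=4,interpolation=cv2.INTER_CUBIC))
```

```text
[ 0.53673386 -0.04996945  0.15876995] [-1.79995594e+02  2.03903072e-02  1.93972251e+01] [-0.09502722 -0.04577925 -0.01091075]
```

View pics/p4.png

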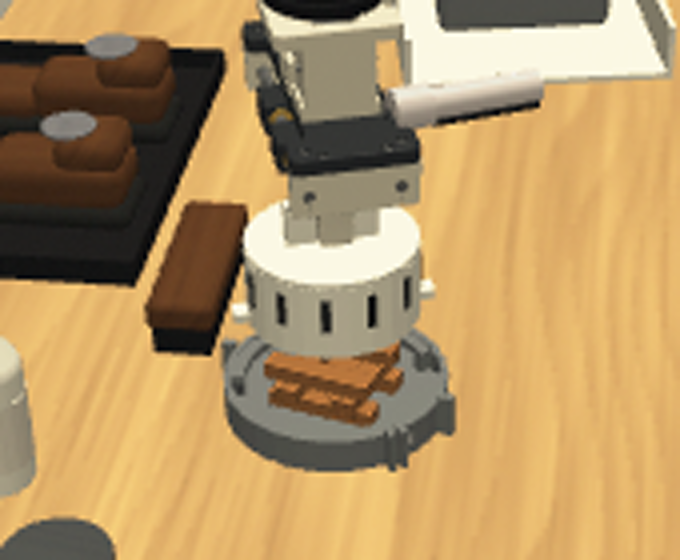

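The lid hangs level over the drum, its lugs at crop (240,312) and (428,290). I'll lower it step by step.

>>> jog_arm(deltas=[[[-1,0.1,0.1,-1.5,0],[-1,0,0,-1.5,0],[-1,0,0,-1,0],[-1,0,0,-0.8,0],[-1,0,0,0,0]]])

```text
time_s: 15.18
tcp_pos: [0.5376, -0.0484, 0.1101]
eef_rot: [-180.0, 0.1, 19.5]
contact_force: [-0.1, 1.2, -2.8]
gripper_width: 0.0118
gripper_force: 45.0
```

>>> jog_arm(deltas=[[[-1,0,0,-0.6,0],[-1,0,0,-0.6,0],[-1,0,0,0,0]]])

```text
time_s: 15.55
tcp_pos: [0.5376, -0.0484, 0.0985]
eef_rot: [-180.0, 0.1, 19.5]
contact_force: [0.1, -0.5, -2.8]
gripper_width: 0.0119
gripper_force: 45.0
```

Lid edge is at about z 19 mm, so the lugs are entering the gaps with no contact so far.

>>> jog_arm(deltas=[[[-1,0,0,-0.4,0],[-1,0,0,-0.3,0],[-1,0,0,-0.3,0],[-1,0,0,0,0],[-1,0,0,0,0]]])

```text
time_s: 16.18
tcp_pos: [0.538, -0.0483, 0.089]
eef_rot: [180.0, -0.0, 19.6]
contact_force: [-0.5, -0.2, -2.2]
gripper_width: 0.011
gripper_force: 45.0
```

>>> jog_arm(deltas=[[[-1,0,0,-0.1,0],[-1,0,0,-0.05,0],[-1,0,0,0,0],[-1,0,0,0,0]]])

```text
time_s: 16.68
tcp_pos: [0.538, -0.0483, 0.0875]
eef_rot: [180.0, -0.0, 19.6]
contact_force: [0.2, -1.4, -3.3]
gripper_width: 0.0119
gripper_force: 45.0
```

>>> jog_arm(deltas=[[[-1,0,0,0,-0.07],[-1,0,0,0,-0.08],[-1,0,0,0,-0.08],[-1,0,0,0,-0.08],[-1,0,0,0,0]]])

```text
time_s: 17.3
tcp_pos: [0.5382, -0.0485, 0.0876]
eef_rot: [180.0, -0.0, 1.8]
contact_force: [0.8, -2.7, -2.0]
gripper_width: 0.0117
gripper_force: 45.0
```

>>> jog_arm(deltas=[[[-1,0,0,0,-0.08],[-1,0,0,0,-0.08],[-1,0,0,0,-0.08],[-1,0,0,0,-0.06],[-1,0,0,0,0]]])

```text
time_s: 17.92
tcp_pos: [0.5381, -0.0486, 0.0876]
eef_rot: [180.0, -0.0, -15.3]
contact_force: [1.1, -3.1, -2.7]
gripper_width: 0.0118
gripper_force: 45.0
```

>>> jog_arm(deltas=[[[-1,0,0,0,-0.03],[-1,0,0,0,0],[-1,0,0,0,0]]])

```text
time_s: 18.3
tcp_pos: [0.538, -0.0483, 0.0875]
eef_rot: [180.0, -0.0, -17.1]
contact_force: [0.6, -2.7, -1.7]
gripper_width: 0.0116
gripper_force: 45.0
```

Run:
```python
from h import *
a=avg("side",2); s=r.get_state(); print(s["tcp_pos"],s["eef_rot"],s["moment"],s["contact_force"])
cv2.imwrite("pics/p5.png",cv2.resize(a[170:290,240:400],None,fx=5,fy=5,interpolation=cv2.INTER_CUBIC))
```

```text
[ 0.53801553 -0.04834143  0.08746896] [ 1.79996837e+02 -2.55518205e-03 -1.70929411e+01] [-1.38251008 -0.30242169  0.20168272] [ 1.33451697 -3.50883113 -2.55428208]
```

View pics/p5.png

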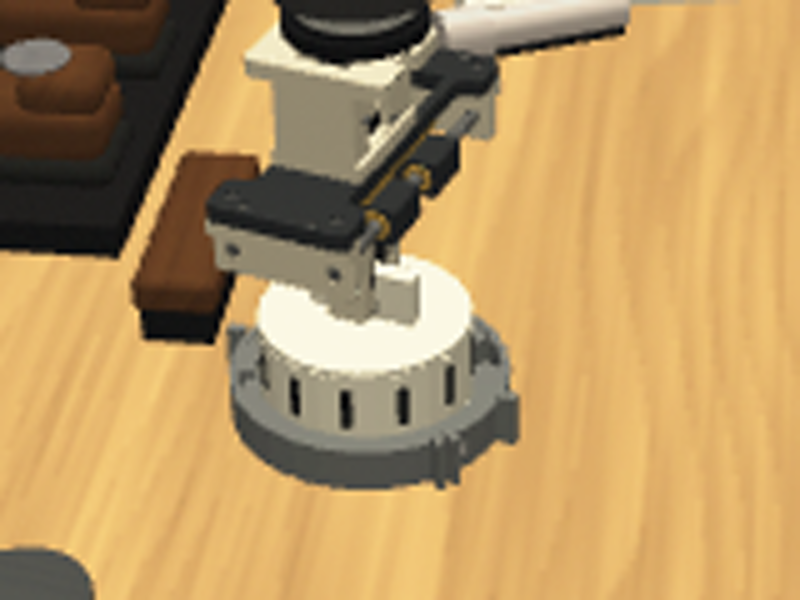

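The lid sits in the drum with its bar, at crop (395,295), pointing along the single ribs at (510,415) and (235,340). The moment of 0.2 N m matches the spring. I'll hold, then hand in.

>>> jog_arm(deltas=[[[-1,0,0,0,0],[-1,0,0,0,0],[-1,0,0,0,0],[-1,0,0,0,0],[-1,0,0,0,0],[-1,0,0,0,0],[-1,0,0,0,0],[-1,0,0,0,0]]])

```text
time_s: 19.4
tcp_pos: [0.538, -0.0483, 0.0874]
eef_rot: [-180.0, -0.0, -17.1]
contact_force: [1.7, -2.5, -1.6]
gripper_width: 0.0117
gripper_force: 45.0
```

```bash
python3 -c "
from plant import r
print(r.close_job())"
```

```text
the job is handed in; nothing more can be done
None
```

I handed the job in at about 19 s of the 64 s: the third layer is on the stack, and the lid is in the drum, turned half way (bar along the single ribs) and still gripped at 45 N; no verdict came back, and the stack was last seen intact before the lid covered it.

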